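Lock the green levelling jack with its jam nut

TASK

The green-nutted levelling jack on the lab bench has been set to its height: lock it by running its green jam nut clockwise (seen from above) down the screw until it stops tight against the steel neck of the jack, then let go. The yellow and red jacks are still being adjusted, so leave their nuts as they stand.

Things in the scene. Friction and masses are not known exactly. Their poses are not given: they have to be found in the camera images.
- green_nut_mid (a point): Middle of the green two-eared plastic jam nut, 66 long (x, along the ears), 26 wide (y), 26 mm tall; on the screw axis, 13 mm below its top, 73 mm above the bench when tight, up to 3 more when loose. z up. The brass screw, 14 mm thick, stands through it to 110 mm above the bench. Below: steel neck 25 mm thick, 35 to 60 mm up, on a fixed grey block 90 x 56 x 35 mm; free 90 mm around.
- green_nut (a joint): Turn of the green jam nut on its upright screw (rad). 0: tight on the neck, a hard stop, ears along the block's 90 mm side; negative: still to turn. Clockwise from above raises it. Starts 0.6 to 1.25 rad short. It sinks 2 mm per rad, turns with 0.1 N m of friction and stays where left.
- yellow_nut_ear (a point): The yellow jam nut of the yellow jack, built just like the green one: this point lies inside one of its two ears, 30 mm from the screw's axis at the nut's mid height (about 75 mm above the bench); its x axis points outward along the ear. A bystander: this nut must stay as it stands.
- red_nut_ear (a point): The red jam nut of the red jack, built just like the green one: this point lies inside one of its two ears, 30 mm from the screw's axis at the nut's mid height (about 75 mm above the bench); its x axis points outward along the ear. A bystander: this nut must stay as it stands.

How it is judged:
By the outcome, as a careful person would: the job done as asked, in the order asked, and still so for the second after the job is handed in, with the robot touching nothing.
It also fails if it takes over 32 s, if anything falls off the work surface, if the arm or the gripper's body presses on something with over 40 N, if the wrist force passes 120 N, or if a joint passes its speed limit or range.

ROBOT

A 6-joint arm with a two-finger parallel gripper is mounted at the origin on the work surface. World frame = base frame: x ahead of the robot, y to its left, z up, the work surface at z = 0. Lengths are in m, angles in rad, forces in N, time in s.
With the tool pointing down it reaches from about 0.425 to 0.95 m from the base axis. Payload 3.5 kg.
Tool frame: the origin (TCP) lies between the finger pads; the fingertips stand 19 mm ahead of it and the grasp point (between the pads) is the TCP (ctrl.nose_length is the distance from the TCP to the fingertips, in m); z points along the fingers, y is the line along which they close (so a half turn about z gives the same grasp; the last joint's range is limited). The gripper opens to 85 mm and grips with 20 to 120 N. Pads are 22 mm wide; open, the fingers measure 114 mm over their backs; the gripper's body (76 mm by 85 mm) begins 54 mm behind the grasp point. The pads swing forward as they close: fully open they stand 13 mm farther back than shut.
Start: joints at [-1.313, 0.286, 1.577, -0, 1.279, -0.15], TCP at [0.268, -0.62, 0.25] pointing down, gripper open.
Joint ranges: [-2.77, 2.77], [-0.9, 2.22], [0.21, 2.48], [-1.53, 4.67], [0.24, 2.81], [-2.84, 2.84]. Speed limits (rad/s): [2.79, 2.79, 3.14, 3.14, 3.14, 3.14].

INTERFACE

Orientations are given as a unit quaternion [x, y, z, w].
In Python, from plant import ctrl gives the robot as it stands.
- The arm moves only by the tool apply_moves, never from a script. Its argument "series" is a list of rows, each a list of 6 numbers: the shift along the world's x, y, z scaled (see below), then the turn, a rotation vector about the world's x, y, z scaled (see below). A call has 1 to 20 rows; each row is the pose to reach, as a shift and turn from the pose commanded when the call began; what a row does not reach only later rows make up. The controller multiplies each number of a shift by 0.8 m and each number of a turn by 45 degrees. A row lasts 1/8 s, in which the tool goes at most 62.5 mm and 10.7 degrees, less where a joint would pass 70% of its speed; a pose out of reach is approached as far as the arm can. A call with a number of a shift or a turn outside -1 to 1 is refused whole. A call with a gripper value outside its range is refused whole. "jaw" is the opening, from 0 (shut) to 1 (fully open), set as the call begins (left out, the last holds). The fingers move at their own pace and stop on an object; "squeeze" is the grip in N (left out, the last holds). Time passes only in rows, so rows that repeat a pose let the fingers close. It gives the time, the measured TCP pose, the force, the opening and the grip force at its end, in the units of the state.
- ctrl.get_state(): the state, without advancing time (a new reading comes with each control period).
- ctrl.read_camera(name): name is "side" or "top"; returns the picture (384x512x3 uint8, red, green, blue); there is no depth.
- ctrl.get_calibration(name): a dict with "fx", "fy", "cx", "cy" (pixels), "dist_coeffs" ([k1, k2, p1, p2, k3] as OpenCV has them; the pictures are not rectified), "xyz" and "orientation" of the camera in the world. Camera axes: x right, y up, looking along -z (the intrinsics and any distortion apply to the point x, -y, -z); pixel columns grow to the right and rows downward; lengths in m; the calibration is good to about 2 mm. A picture is of the moment at which its call begins. get_calibration takes no time and is no camera call.
- ctrl.sign_off(): hands the job in; it is judged then, once.
Trained networks look in the newest picture that a camera, given by its name, has taken for a name from the list of things; names that differ only in an ending like _2 or _b are one class to them, and where a whole thing is asked for, a point or a joint stands for the part that bears it (a point fixed in the world has none). Each returns a list of dicts, best first, with "p" (0 to 1); they miss things now and then, are a little off and sometimes report something else, mostly with a low value. They report only what shows in the picture. A call takes as long as a camera call.
- ctrl.boxes_of(thing, camera): "xy" ([column, row] as shares, 0 to 1, of the picture: columns of its width, rows of its height, amid what is visible of it).
- ctrl.silhouettes(thing, camera): "pixels" (384x512 bool, what is visible of it) and "xy" ([column, row] as shares, 0 to 1, of the picture: columns of its width, rows of its height, amid what is visible of it).
The state is a dict: "time": time; "qpos": joint angles; "dq": joint speeds; "joint_efforts": joint torques, N m; "eef_pos": TCP position; "tcp_rot": TCP orientation; "contact_force": force on the tool from outside, world axes, zero at the start; "wrist_torque": the same for the moment, N m; "opening": opening from 0.0 (shut) to 1.0 (fully open); "finger_force": force on a finger pad.
Only numpy, scipy, OpenCV 4.12 (cv2) and the standard library are available. Lean on these libraries where they do the work, as an engineer would, in place of code of your own. Each camera call takes 0.05 s, during which the arm holds its last target. There are 200 camera calls.

## Working session

There is one attempt and no reset: what is moved stays moved. The work goes in short steps, Python scripts to look and compute and a tool call to move; the robot and the scene stay as the last step left them, time stands still between calls to the robot, and variables do not carry over. Pictures are saved under pics/ and viewed, at most 10 in all, crops included, and the job is handed in when it is done.

Besides the shell and the picture viewer there is one more tool, called as a command line: name --pt "numbers of a row" for each row, then --argument value for the rest. apply_moves: Moves the arm, as the interface text tells. Shifts and turns lie within -1 to 1; 1 stands for 0.8 m of shift or 45 degrees of turn. Its arguments: {"type":"object","properties":{"series":{"type":"array"},"jaw":{"type":"number"},"squeeze":{"type":"number"}},"required":["series"]}

```bash
mkdir -p pics; cat > h.py <<'E'
import numpy as np, cv2
from scipy.spatial.transform import Rotation as R
from plant import ctrl
def ray(cam,px):
    c=ctrl.get_calibration(cam);K=np.array([[c['fx'],0,c['cx']],[0,c['fy'],c['cy']],[0,0,1.]])
    u=cv2.undistortPoints(np.array([[px]],float),K,np.array(c['dist_coeffs'],float))[0,0]
    d=R.from_quat(c['orientation']).apply([u[0],-u[1],-1]);return np.array(c['xyz']),d
def atz(cam,px,z):
    o,d=ray(cam,px);return o+d*(z-o[2])/d[2]
def proj(cam,P):
    c=ctrl.get_calibration(cam);K=np.array([[c['fx'],0,c['cx']],[0,c['fy'],c['cy']],[0,0,1.]])
    q=R.from_quat(c['orientation']).inv().apply(np.atleast_2d(P)-c['xyz'])*[1,-1,-1]
    return cv2.projectPoints(q,np.zeros(3),np.zeros(3),K,np.array(c['dist_coeffs'],float))[0][:,0]
E
python3 - <<'E'
from h import *
for cam in ['top','side']:
    im=ctrl.read_camera(cam);cv2.imwrite(f'pics/{cam}0.png',im[:,:,::-1])
    print(ctrl.get_calibration(cam))
    for t in ['green_nut','green_nut_mid','yellow_nut_ear','red_nut_ear']:
        for b in ctrl.silhouettes(t,cam)[:3]:
            px=np.array(b['xy'])*[512,384]
            m=b['pixels'];ys,xs=np.nonzero(m)
            print(cam,t,b['p'],px.round(1),m.sum(),atz(cam,px,.075).round(4), (xs.min(),xs.max(),ys.min(),ys.max()) if len(xs) else None)
print(ctrl.get_state())
E
```

```text
{'fx': 401.0624512474678, 'fy': 401.0624512474678, 'cx': 262.86653164031856, 'cy': 188.03092078531012, 'dist_coeffs': array([-0.11296063,  0.        ,  0.        ,  0.        ,  0.        ]), 'xyz': array([0.35610378, 0.01597914, 0.96932061]), 'orientation': array([-0.07446022,  0.08135748,  0.74399635, -0.65901902])}
top green_nut 0.88 [250.2 181.6] 283 [0.5745 0.022  0.075 ] (np.int64(236), np.int64(264), np.int64(172), np.int64(187))
top green_nut_mid 0.77 [251.1 181.3] 315 [0.575  0.0199 0.075 ] (np.int64(235), np.int64(264), np.int64(171), np.int64(187))
top yellow_nut_ear 0.71 [379.  194.6] 296 [ 0.5083 -0.2679  0.075 ] (np.int64(368), np.int64(395), np.int64(184), np.int64(206))
top red_nut_ear 0.79 [158.9 229.9] 337 [0.4883 0.2393 0.075 ] (np.int64(144), np.int64(172), np.int64(217), np.int64(240))
{'fx': 492.5820644745529, 'fy': 492.5820644745529, 'cx': 262.3443668292279, 'cy': 187.71576324441713, 'dist_coeffs': array([-0.18971779,  0.        ,  0.        ,  0.        ,  0.        ]), 'xyz': array([0.45357277, 0.9762038 , 0.68994436]), 'orientation': array([-0.02903487,  0.4
[... 541 characters left out ...]
time': 0.5, 'qpos': array([-1.31299630e+00,  2.86305111e-01,  1.57675326e+00, -1.49154676e-05,
        1.27859461e+00, -1.49986357e-01]), 'dq': array([ 0.00116784, -0.00011094, -0.00148603, -0.00055734, -0.00063775,
        0.00048328]), 'joint_efforts': array([-4.00296913e-04, -4.05462742e+01, -2.92554885e+01, -1.75832929e-04,
        1.17020121e-03,  8.26072096e-06]), 'eef_pos': array([ 0.26771385, -0.61960243,  0.25029258]), 'tcp_rot': array([ 9.79285259e-01,  2.02485508e-01, -8.75627701e-06, -2.97324678e-05]), 'contact_force': array([ 0.45576579, -0.13682197, -0.14951328]), 'wrist_torque': array([-0.02862745, -0.02799011, -0.00536574]), 'finger_force': 0.0, 'opening': 1.0004385584972157}
```

```bash
python3 - <<'E'
import cv2,numpy as np
a=cv2.imread('pics/top0.png')[120:250,120:420];b=cv2.imread('pics/side0.png')[120:300,190:350]
cv2.imwrite('pics/c0.png',cv2.resize(a,None,fx=2.6,fy=2.6,interpolation=cv2.INTER_CUBIC))
cv2.imwrite('pics/c1.png',cv2.resize(b,None,fx=3.3,fy=3.3,interpolation=cv2.INTER_CUBIC))
E
```

```text
(no output)
```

View pics/c0.png

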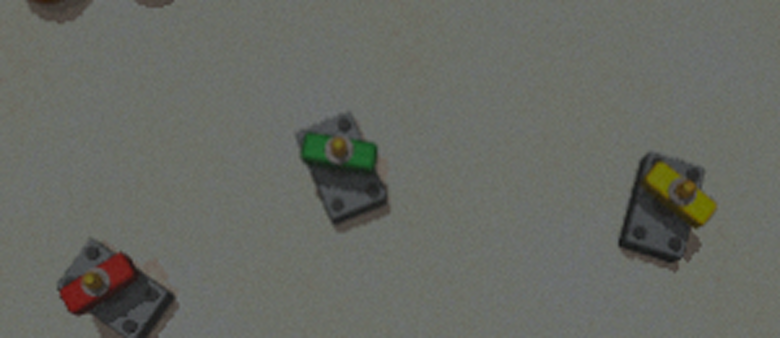

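View pics/c1.png

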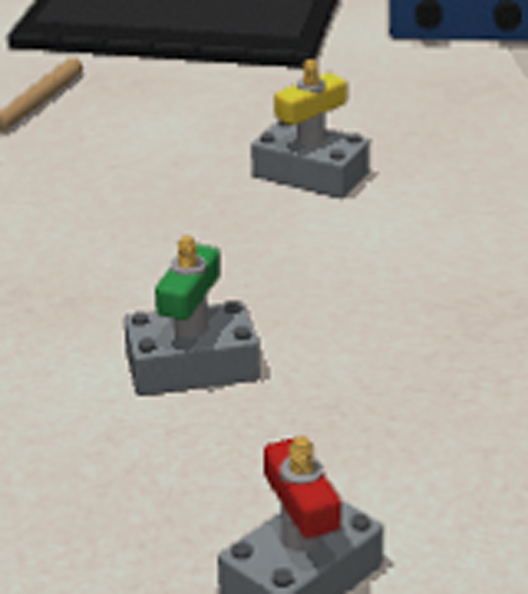

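The top crop shows the green nut's screw at about (340,149), which is full-image pixel (251,177). Its ears lie nearly horizontal and the block's long side points steeply down and right, so about 60° clockwise is left. Red is on the left and yellow on the right, both about 0.25 m away. The side crop agrees. Next I'll fit the nut box and the block.

```bash
cat > fit.py <<'E'
from h import *
from scipy.optimize import minimize
def gmask(cam):
    im=cv2.imread(f'pics/{cam}{N}.png').astype(int);b,g,r=im[...,0],im[...,1],im[...,2]
    m=((g>1.5*r)&(g>1.3*b)&(g>30)).astype(np.uint8)
    n,l,s,c=cv2.connectedComponentsWithStats(m)
    return (l==1+np.argmax(s[1:,4])).astype(float)
def hull(cam,P,S=4):
    h=cv2.convexHull(((proj(cam,P)+.5)*16*S).astype(np.int32))
    a=np.zeros((384*S,512*S),np.uint8);cv2.fillConvexPoly(a,h,1,shift=4);return cv2.resize(a.astype(np.float32),(512,384),interpolation=cv2.INTER_AREA)
def box(x,y,t,z,L=(.066,.026,.026)):
    s=np.array([[i,j,k] for i in(-.5,.5) for j in(-.5,.5) for k in(-.5,.5)])*L
    return R.from_euler('z',t).apply(s)+[x,y,z]
def fit(ms,z,x0):
    best=None
    for t0 in np.arange(0,np.pi,.5):
        f=lambda p:sum(np.abs(hull(c,box(p[0]/100,p[1]/100,p[2],z))-m).sum() for c,m in ms.items())
        r=minimize(f,[x0[0]*100,x0[1]*100,t0],method='Nelder-Mead',options=dict(initial_simplex=[[x0[0]*100+a,x0[1]*100+b,t0+c] for a,b,c in[(0,0,0),(1,0,0),(0,1,0),(0,0,.4)]],xatol=.005,fatol=.2))
        if best is None or r.fun<best.fun:best=r
    return best.x/[100,100,1],best.fun
E
python3 - <<'E'
import fit;from fit import *
fit.N=0
for cs in (['top'],['side'],['top','side']):
    ms={c:gmask(c) for c in cs};x,e=fit.fit(ms,.075,(.578,.026));print(cs,[m.sum() for m in ms.values()],x.round(4),np.degrees(x[2]).round(1),e)
P=np.array([[297,133],[350,112],[385,188],[334,212]])/2.6+120
W=np.array([atz('top',p,.035) for p in P]);print(W.round(4),W.mean(0))
print(np.linalg.norm(np.diff(W,axis=0),axis=1)); 
for a,b in((1,2),(0,3)):d=W[b]-W[a];print(np.degrees(np.arctan2(d[1],d[0])))
E
```

```text
Traceback (most recent call last):
  File "fit.py", line 4, in gmask
    im=cv2.imread(f'pics/{cam}{N}.png').astype(int);b,g,r=im[...,0],im[...,1],im[...,2]
                               ^
NameError: name 'N' is not defined
```

```bash
sed -i 's/def gmask(cam)/def gmask(cam,N)/' fit.py
python3 - <<'E'
from fit import *
for cs in (['top'],['side'],['top','side']):
    ms={c:gmask(c,0) for c in cs};x,e=fit(ms,.075,(.578,.026));print(cs,[m.sum() for m in ms.values()],x.round(4),np.degrees(x[2]).round(1),e)
P=np.array([[297,133],[350,112],[385,188],[334,212]])/2.6+120
W=np.array([atz('top',p,.035) for p in P]);print(W.round(4),W.mean(0))
print(np.linalg.norm(np.diff(W,axis=0),axis=1)); 
for a,b in((1,2),(0,3)):d=W[b]-W[a];print(np.degrees(np.arctan2(d[1],d[0])))
E
```

```text
['top'] [np.float64(106.0)] [ 5.964e-01 -2.000e-04 -1.140e-01] -6.5 253.125
['side'] [np.float64(311.0)] [ 1.8308 -3.5837 -1.0734] -61.5 311.0
['top', 'side'] [np.float64(106.0), np.float64(311.0)] [ 0.5784 -0.0135  1.679 ] 96.2 887.3125
[[ 0.6147  0.0576  0.035 ]
 [ 0.6288  0.0064  0.035 ]
 [ 0.553  -0.017   0.035 ]
 [ 0.5364  0.0319  0.035 ]] [0.58324863 0.01971834 0.035     ]
[0.05309535 0.079353   0.05164452]
-162.808782402091
-161.80393068848673
```

```bash
python3 - <<'E'
s=open('fit.py').read()
a=s.index('    m=((g>');b=s.index('    n,l,s,c')
s=s[:a]+"    m=((g>1.25*r)&(g>1.15*b)&(g>20)).astype(np.uint8);roi=np.zeros_like(m);u,v=proj(cam,[.577,.022,.075])[0].astype(int);roi[v-28:v+28,u-28:u+28]=1;m*=roi\n"+s[b:]
s=s.replace("[(0,0,0),(1,0,0),(0,1,0),(0,0,.4)]","[(-.4,-.4,-.1),(.6,-.3,-.1),(-.3,.7,-.1),(.1,.1,.4)]")
open('fit.py','w').write(s)
E
python3 - <<'E'
from fit import *
for cs in (['top'],['side'],['top','side']):
    ms={c:gmask(c,0) for c in cs};x,e=fit(ms,.075,(.577,.024));print(cs,[m.sum() for m in ms.values()],x.round(4),np.degrees(x[2]).round(1),e)
E
```

```text
Traceback (most recent call last):
  File "fit.py", line 18, in fit
    r=minimize(f,[x0[0]*100,x0[1]*100,t0],method='Nelder-Mead',options=dict(initial_simplex=[[x0[0]*100+a,x0[1]*100+b,t0+c] for a,b,c in[(-.4,-.4,-.1),(.6,-.3,-.1),(-.3,.7,-.1),(.1,.1,.4)]],xatol=.005,fatol=.2))
  File "fit.py", line 17, in <lambda>
    f=lambda p:sum(np.abs(hull(c,box(p[0]/100,p[1]/100,p[2],z))-m).sum() for c,m in ms.items())
               ~~~^^^^^^^^^^^^^^^^^^^^^^^^^^^^^^^^^^^^^^^^^^^^^^^^^^^^^^^^^^^^^^^^^^^^^^^^^^^^^
  File "fit.py", line 17, in <genexpr>
    f=lambda p:sum(np.abs(hull(c,box(p[0]/100,p[1]/100,p[2],z))-m).sum() for c,m in ms.items())
                          ~~~~^^^^^^^^^^^^^^^^^^^^^^^^^^^^^^^^^
  File "fit.py", line 9, in hull
    h=cv2.convexHull(((proj(cam,P)+.5)*16*S).astype(np.int32))
                       ~~~~^^^^^^^
  File "h.py", line 11, in proj
    c=ctrl.get_calibration(cam);K=np.array([[c['fx'],0,c['cx']],[0,c['fy'],c['cy']],[0,0,1.]])
ValueError: time passes only in moves, steps and waits
```

```bash
sed -i 's/ctrl.get_calibration(cam)/cal(cam)/; /^from plant/a import functools\n@functools.cache\ndef cal(cam): return ctrl.get_calibration(cam)' h.py
python3 - <<'E'
from fit import *
for cs in (['top'],['side'],['top','side']):
    ms={c:gmask(c,0) for c in cs};x,e=fit(ms,.075,(.577,.024));print(cs,[m.sum() for m in ms.values()],x.round(4),np.degrees(x[2]).round(1),e)
E
```

```text
['top'] [np.float64(130.0)] [5.8100e-01 2.1000e-03 3.0258e+00] 173.4 241.875
['side'] [np.float64(236.0)] [0.5808 0.0239 1.4021] 80.3 128.9375
['top', 'side'] [np.float64(130.0), np.float64(236.0)] [0.5806 0.0219 4.5392] 260.1 409.25
```

```bash
cat >> fit.py <<'E'
def nmask(cam,thing='green_nut'):
    m=ctrl.silhouettes(thing,cam)[0]['pixels'].astype(np.uint8)
    h=cv2.convexHull(cv2.findNonZero(m));a=np.zeros_like(m);cv2.fillConvexPoly(a,h,1);return a.astype(float)
E
python3 - <<'E'
from fit import *
M={c:nmask(c) for c in('top','side')}
for cs in (['top'],['side'],['top','side']):
    ms={c:M[c] for c in cs};x,e=fit(ms,.075,(.577,.024));print(cs,[m.sum() for m in ms.values()],x.round(4),np.degrees(x[2]).round(1),e)
im={c:cv2.imread(f'pics/{c}0.png') for c in M}
out=[]
for c in M:
    S=8;u,v=proj(c,[.578,.022,.06])[0].astype(int);a=cv2.resize(im[c][v-25:v+25,u-25:u+25],None,fx=S,fy=S)
    if c=='top':a=cv2.convertScaleAbs(a,alpha=1.8)
    d=lambda P:((proj(c,P)-[u-25,v-25]+.5)*S).astype(np.int32)
    cv2.polylines(a,[cv2.convexHull(d(box(*x,.075)))],True,(255,0,255),1)
    B=box(x[0],x[1],np.radians(17.7),.0175,(.09,.056,.035))
    cv2.polylines(a,[d(B[[1,3,7,5]])],True,(0,255,255),1);out.append(a)
cv2.imwrite('pics/ov.png',np.hstack(out))
E
```

```text
['top'] [np.float64(353.0)] [0.5801 0.0225 1.2648] 72.5 56.3125
['side'] [np.float64(324.0)] [0.5798 0.0229 1.3604] 77.9 54.125
['top', 'side'] [np.float64(353.0), np.float64(324.0)] [0.5797 0.022  4.4806] 256.7 115.0
```

View pics/ov.png

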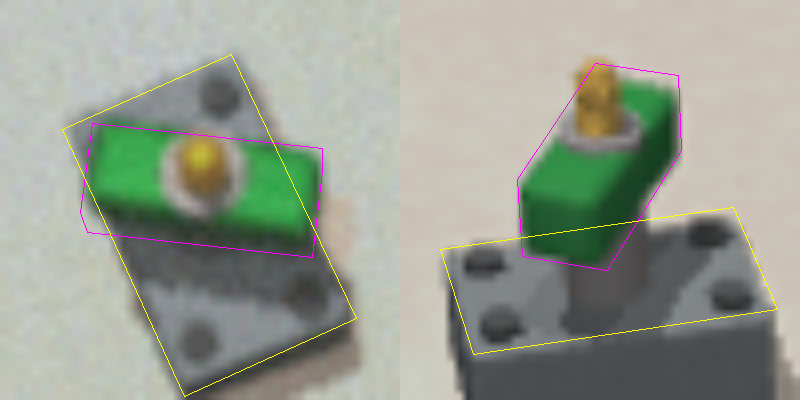

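The overlay fits: nut at (0.580, 0.022), ears at about 76°, block at about 18°, so about 58° clockwise remains. I'll go above it with the tool's x axis along the ears.

apply_moves --pt "0.39 0.802 0 0 0 1" --pt "0.39 0.802 0 0 0 1" --pt "0.39 0.802 0 0 0 1" --pt "0.39 0.802 0 0 0 1" --pt "0.39 0.802 0 0 0 1" --pt "0.39 0.802 0 0 0 1" --pt "0.39 0.802 0 0 0 1" --pt "0.39 0.802 0 0 0 1" --pt "0.39 0.802 0 0 0 1" --pt "0.39 0.802 0 0 0 1" --pt "0.39 0.802 0 0 0 1" --pt "0.39 0.802 0 0 0 1" --pt "0.39 0.802 0 0 0 1" --pt "0.39 0.802 0 0 0 1" --pt "0.39 0.802 0 0 0 1" --pt "0.39 0.802 0 0 0 1" --jaw 1 --squeeze 40

```text
time: 2.6
eef_pos: [0.5795, 0.021, 0.2504]
tcp_rot: [0.828, 0.561, 0.0, 0.0]
contact_force: [0.0, 0.5, 0.4]
opening: 0.999
finger_force: 0.0
```

apply_moves --pt "0.001 0.001 0 0 0 0.17" --pt "0.001 0.001 -0.05 0 0 0.17" --pt "0.001 0.001 -0.1 0 0 0.17" --pt "0.001 0.001 -0.14 0 0 0.17" --pt "0.001 0.001 -0.17 0 0 0.17" --pt "0.001 0.001 -0.2 0 0 0.17" --pt "0.001 0.001 -0.218 0 0 0.17" --pt "0.001 0.001 -0.218 0 0 0.17" --pt "0.001 0.001 -0.218 0 0 0.17"

```text
time: 3.72
eef_pos: [0.5813, 0.0225, 0.077]
tcp_rot: [0.788, 0.616, 0.001, 0.001]
contact_force: [1.0, 0.3, -0.4]
opening: 1.003
finger_force: 0.0
```

```bash
python3 - <<'E'
from h import *
s=[]
for c in('top','side'):
    im=ctrl.read_camera(c)[:,:,::-1];u,v=proj(c,[.58,.022,.08])[0].astype(int)
    a=cv2.resize(im[v-40:v+40,u-40:u+40],None,fx=5,fy=5,interpolation=cv2.INTER_CUBIC)
    s.append(cv2.convertScaleAbs(a,alpha=1.8) if c=='top' else a)
cv2.imwrite('pics/g.png',np.hstack(s))
E
```

```text
(no output)
```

View pics/g.png

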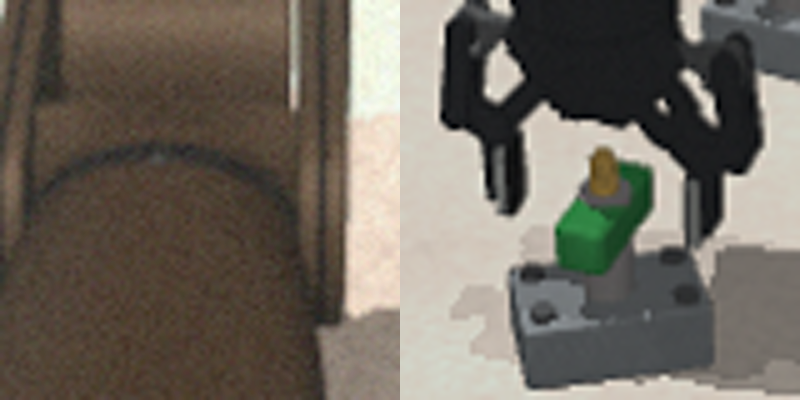

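The side view shows the nut centred between the open fingers, at about (605,220). The top view is blocked by the gripper. Closing.

apply_moves --pt "0 0 -0.001 0 0 0" --pt "0 0 -0.001 0 0 0" --pt "0 0 -0.001 0 0 0" --pt "0 0 -0.001 0 0 0" --pt "0 0 -0.001 0 0 0" --pt "0 0 -0.001 0 0 0" --pt "0 0 -0.001 0 0 0" --pt "0 0 -0.001 0 0 0" --jaw 0 --squeeze 40

```text
time: 4.82
eef_pos: [0.5813, 0.0227, 0.0756]
tcp_rot: [0.788, 0.616, 0.001, 0.001]
contact_force: [3.1, 1.2, 2.0]
opening: 0.304
finger_force: 41.2
```

```bash
python3 - <<'E'
from h import *
s=ctrl.get_state()
for k in('time','eef_pos','contact_force','wrist_torque','opening','finger_force','qpos'):print(k,np.round(s[k],3))
E
```

```text
time 4.825
eef_pos [0.581 0.023 0.076]
contact_force [3.069 1.211 1.976]
wrist_torque [-0.003 -0.624 -0.002]
opening 0.304
finger_force 41.223
qpos [-0.135  0.289  1.924  0.     0.927  0.109]
```

Well gripped: 25.9 mm opening and little side force. Turning 45° clockwise, following the nut down.

apply_moves --pt "0 0 0 0 0 -0.1" --pt "0 0 -0.0003 0 0 -0.2" --pt "0 0 -0.0006 0 0 -0.3" --pt "0 0 -0.0009 0 0 -0.4" --pt "0 0 -0.0011 0 0 -0.5" --pt "0 0 -0.0013 0 0 -0.6" --pt "0 0 -0.0015 0 0 -0.7" --pt "0 0 -0.0017 0 0 -0.8" --pt "0 0 -0.0019 0 0 -0.9" --pt "0 0 -0.002 0 0 -1" --pt "0 0 -0.002 0 0 -1" --pt "0 0 -0.002 0 0 -1"

```text
time: 6.32
eef_pos: [0.582, 0.0221, 0.074]
tcp_rot: [0.964, 0.267, 0.002, 0.001]
contact_force: [7.1, -1.4, -0.8]
opening: 0.299
finger_force: 41.9
```

```bash
cat > st.py <<'E'
from h import *
s=ctrl.get_state()
for k in('time','eef_pos','contact_force','wrist_torque','opening','finger_force'):print(k,np.round(s[k],3))
q=s['tcp_rot'];x=R.from_quat(q).apply([1,0,0]);print('yaw',np.degrees(np.arctan2(x[1],x[0])))
E
python3 st.py
```

```text
time 6.325
eef_pos [0.582 0.022 0.074]
contact_force [ 7.07 -1.42 -0.78]
wrist_torque [-0.276 -0.908 -0.109]
opening 0.299
finger_force 41.895
yaw 30.982457920546352
```

apply_moves --pt "0 0 -0.0002 0 0 -0.08" --pt "0 0 -0.0004 0 0 -0.16" --pt "0 0 -0.0005 0 0 -0.22" --pt "0 0 -0.0006 0 0 -0.27" --pt "0 0 -0.0006 0 0 -0.27"

```text
time: 6.95
eef_pos: [0.5821, 0.0219, 0.0736]
tcp_rot: [0.986, 0.164, 0.002, 0.001]
contact_force: [6.2, -2.9, -0.5]
opening: 0.303
finger_force: 40.9
```

```bash
python3 st.py
```

```text
time 6.95
eef_pos [0.582 0.022 0.074]
contact_force [ 6.16  -2.881 -0.49 ]
wrist_torque [-0.359 -0.878 -0.02 ]
opening 0.303
finger_force 40.934
yaw 18.865372406647896
```

apply_moves --pt "0 0 -0.0001 0 0 -0.03" --pt "0 0 -0.0001 0 0 -0.06" --pt "0 0 -0.0001 0 0 -0.06" --squeeze 60

```text
time: 7.32
eef_pos: [0.5819, 0.0218, 0.0736]
tcp_rot: [0.99, 0.141, 0.002, 0.001]
contact_force: [4.7, -3.0, -0.7]
opening: 0.297
finger_force: 59.0
```

```bash
python3 st.py
```

```text
time 7.325
eef_pos [0.582 0.022 0.074]
contact_force [ 4.663 -2.977 -0.655]
wrist_torque [-0.437 -0.799  0.201]
opening 0.297
finger_force 59.043
yaw 16.247779710084906
```

apply_moves --pt "0 0 0 0 0 -0.03" --pt "0 0 0 0 0 -0.06" --pt "0 0 0 0 0 -0.06"

```text
time: 7.7
eef_pos: [0.5818, 0.0217, 0.0736]
tcp_rot: [0.993, 0.121, 0.001, 0.002]
contact_force: [5.6, -3.2, 0.6]
opening: 0.295
finger_force: 59.1
```

```bash
python3 st.py
```

```text
time 7.7
eef_pos [0.582 0.022 0.074]
contact_force [ 5.625 -3.167  0.586]
wrist_torque [-0.329 -0.73   1.349]
opening 0.295
finger_force 59.12
yaw 13.937215802556704
```

The torque has jumped to 1.35 N m, so the nut is against the hard stop. Opening and lifting straight up.

apply_moves --pt "0 0 0 0 0 0" --pt "0 0 0 0 0 0" --pt "0 0 0 0 0 0" --pt "0 0 0 0 0 0" --pt "0 0 0 0 0 0" --pt "0 0 0 0 0 0" --pt "0 0 0.04 0 0 0" --pt "0 0 0.1 0 0 0" --pt "0 0 0.16 0 0 0" --pt "0 0 0.22 0 0 0" --pt "0 -0.08 0.22 0 0 0" --pt "0 -0.16 0.22 0 0 0" --pt "0 -0.23 0.22 0 0 0" --pt "0 -0.3 0.22 0 0 0" --pt "0 -0.37 0.22 0 0 0" --pt "0 -0.44 0.22 0 0 0" --pt "0 -0.44 0.22 0 0 0" --pt "0 -0.44 0.22 0 0 0" --jaw 1

```text
time: 9.95
eef_pos: [0.5803, -0.3289, 0.2485]
tcp_rot: [0.993, 0.117, -0.0, -0.001]
contact_force: [-0.3, 0.9, -0.6]
opening: 0.998
finger_force: 0.0
```

```bash
python3 - <<'E'
from fit import *
im={}
for c in('top','side'):im[c]=ctrl.read_camera(c)[:,:,::-1]
M={c:nmask(c) for c in im}
for cs in (['top'],['side'],['top','side']):
    x,e=fit({c:M[c] for c in cs},.073,(.577,.024));print(cs,x.round(4),np.degrees(x[2]).round(1)%180,e)
out=[]
for c in im:
    u,v=proj(c,[.58,.022,.06])[0].astype(int);a=cv2.resize(im[c][v-25:v+25,u-25:u+25],None,fx=8,fy=8)
    out.append(cv2.convertScaleAbs(a,alpha=1.8) if c=='top' else a)
cv2.imwrite('pics/end.png',np.hstack(out))
for t in('yellow_nut_ear','red_nut_ear'):
  for c in im:print(t,c,[(np.array(b['xy'])*[512,384]).round(1) for b in ctrl.silhouettes(t,c)[:1]])
E
```

```text
['top'] [0.5799 0.0225 0.2686] 15.4 46.6875
['side'] [0.5808 0.024  3.2768] 7.699999999999989 66.125
['top', 'side'] [0.58   0.0227 3.4024] 14.900000000000006 121.9375
yellow_nut_ear top [array([379.7, 194.2])]
yellow_nut_ear side [array([286.7, 148.1])]
red_nut_ear top [array([158. , 229.1])]
red_nut_ear side [array([285., 269.])]
```

View pics/end.png

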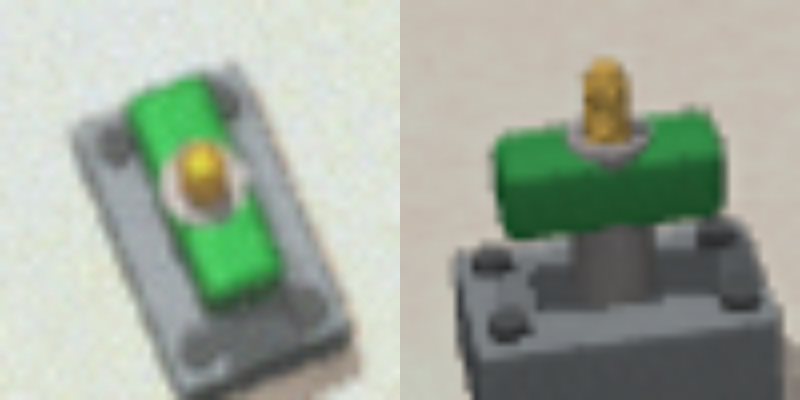

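Both views show the ears parallel to the block's long side, and the gripper is clear. The yellow and red nuts were not touched. In the side view the yellow reading moved by about 5 px, most likely because the gripper now hides part of that nut. Handing in.

```bash
python3 -c "
from plant import ctrl
print(ctrl.sign_off())"
```

```text
the job is handed in; nothing more can be done
None
```

The green jam nut is turned clockwise to its hard stop on the neck (torque rose to 1.35 N m) and released, the yellow and red nuts were not touched, and the job was handed in after about 10 s of robot time.

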